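Hang the dipping basket to drain

TASK

The rinsed wire dipping basket has to drain: take the S-hook off the dowel handle of the wooden tool tote, hook it over the steel rail above the drip tray and let go of it, then hang the basket by the middle of its handle from the hook's lower curl. The basket must end up hanging free and still, level, with all of it over the tray; leave the bowl and the glaze jar where they stand.

Things in the scene. Friction and masses are not known exactly. Their poses are not given: they have to be found in the camera images.
- rack: Fixed drain rail of bare steel: a straight level tube 14 mm in diameter between two posts 540 mm apart (flanged feet 84 mm across; elbow fittings cover the last 26 mm at each end). Origin on the bench top midway between the posts; the tube runs along this frame's y, its axis 340 mm above the origin; x points away from the robot, z up.
- tray: Fixed grey plastic drip tray on the bench under the rail, 160 (x) by 230 (y) by 20 mm high, walls 4 mm. Origin at the centre of its underside; same yaw as the rail, its centre straight below the tube axis, but it stands at a varying place along the rail.
- tote: Fixed open wooden tool tote, 150 (x) by 260 (y) mm, side walls 65 mm high, with an end board 42 mm wide and 12 mm thick rising to 238 mm at each end (centred in x) and a round wooden dowel handle, 14 mm in diameter, between them along y. Origin at the centre of its underside; dowel axis 215 mm above it.
- hook_mid (a point): Middle of the loose S-hook and of its straight shank. Flat steel 12 mm wide (along its own y), 4 mm thick, 170 mm tall, about 90 g. Starts hanging upright from the tote's dowel, its y along the dowel, z up, x away from the robot. In its x-z plane (mm, mid-thickness) the shank slopes from (-23, +47) down through the middle to (+23, -47), 25 degrees off vertical, and runs into the two curls.
- hook_seat (a point): Inside the S-hook's upper curl, 73.7 mm above hook_mid: the axis of the 14 mm dowel or rail lies here when the hook hangs from it. The curl (x, z from hook_mid, mm) is an arc of radius 25 about (0, +58): from the shank's top up the robot's side, over (0, +83), to (+25, +58) on the far side, then a tip flared out to (+28.5, +50). Clear mouth between tip and shank about 43 mm.
- hook_low (a point): Inside the S-hook's lower curl, 76.8 mm below hook_mid: the axis of the basket's handle bar lies here when the basket hangs from it. The curl is the upper one turned half round: arc of radius 25 mm about (0, -58), bottom at (0, -83), open upward, its tip on the robot's side, flared out to (-28.5, -50). Clear mouth about 43 mm.
- basket_bar (a point): Middle of the top bar of the basket's fixed handle. The bar is an 8 mm steel rod along the basket's own y, straight for 50 mm to either side of this point, 134 mm above the basket's underside; its two ends bend down into upright legs 58 mm to either side. Axes: those of the basket, z up.
- basket_mid (a point): Point half-way up the loose wire dipping basket, 67 mm above its underside and 67 mm below the axis of the handle bar. Empty steel basket 84 (x) by 120 (y) by 65 mm high with a rigid upright handle, about 250 g (varies), standing on the bench.
- bowl: Bystander: fired-clay bowl, 90 mm across, 45 mm high, on the bench between robot and rail. Origin at the centre of its underside.
- jar: Bystander: lidded glaze jar, 68 mm across, 85 mm high, on the bench between robot and rail, beside the bowl. Origin at the centre of its underside.
There are look-alikes about, which are no part of the job. Leave any purple look-alike of the part that bears basket_bar alone.

How it is judged:
On the way, in this order (a step that is already met when the one before it is completed fails the run):
1. the S-hook hangs from the rail by its upper curl, over the tray, let go of, with nothing on it yet (x of hook_seat in the frame of rack between -0.01 and 0.01 m and z of hook_seat in the frame of rack between 0.33 and 0.35 m and y of hook_seat in the frame of tray between -0.06 and 0.06 m and angle between hook_mid's own z axis and vertical below 0.3 rad and angle between the y axis of hook_mid and the y axis of rack, either way round below 0.3 rad and contact force between hook and rack above 0.2 N and contact force between hook and the fingers below 0.05 N and contact force between hook and basket below 0.05 N), for 0.3 s.
2. the basket hangs by its handle bar from the hook's lower curl (x of basket_bar in the frame of hook_low between -0.01 and 0.01 m and z of basket_bar in the frame of hook_low between -0.01 and 0.01 m and y of basket_bar in the frame of hook_low between -0.025 and 0.025 m and contact force between hook and basket above 0.8 N and contact force between basket and the fingers below 0.05 N), for 0.2 s.
At the end, for the whole second after the job is handed in: Hook's upper curl on the rail and basket bar in its lower curl (each within 10 mm of its seat, bar's middle within 25 mm of the hook), hook within 17 degrees of plumb and square, basket level within 11 degrees, wholly over the tray (34 mm across, 52 mm along), touching only the hook, still (all of step 2 and x of hook_seat in the frame of rack between -0.01 and 0.01 m and z of hook_seat in the frame of rack between 0.33 and 0.35 m and y of hook_seat in the frame of tray between -0.06 and 0.06 m and angle between hook_mid's own z axis and vertical below 0.3 rad and angle between the y axis of hook_mid and the y axis of rack, either way round below 0.3 rad and contact force between hook and rack above 0.2 N and x of basket_mid in the frame of tray between -0.034 and 0.034 m and y of basket_mid in the frame of tray between -0.052 and 0.052 m and angle between basket_mid's own z axis and vertical below 0.2 rad and contact force between basket and tray below 0.05 N and contact force between basket and rack below 0.05 N and linear speed of each of basket, hook below 0.05 m/s).
It fails at once if the bowl or the jar is shifted by more than 30 mm (distance of any of bowl, jar from where it was at the start of the episode above 0.03 m).
It also fails if it takes over 72 s, if anything falls off the work surface, if the arm or the gripper's body presses on something with over 40 N, if the wrist force passes 120 N, or if a joint passes its speed limit or range.

ROBOT

A 6-joint arm with a two-finger parallel gripper is mounted at the origin on the work surface. World frame = base frame: x ahead of the robot, y to its left, z up, the work surface at z = 0. Lengths are in m, angles in rad, forces in N, time in s.
With the tool pointing down it reaches from about 0.425 to 0.95 m from the base axis. Payload 3.5 kg.
Tool frame: the origin (TCP) lies midway between the tips of the shut fingers; the grasp point (between the pads) lies 19 mm behind it; z points along the fingers, y is the line along which they close (so a half turn about z gives the same grasp; the last joint's range is limited). The gripper opens to 85 mm and grips with 20 to 120 N. Pads are 22 mm wide; open, the fingers measure 114 mm over their backs; the gripper's body (76 mm by 85 mm) begins 54 mm behind the grasp point. The pads swing forward as they close: fully open they stand 13 mm farther back than shut.
Start: joints at [-1.418, 0.286, 1.577, -0, 1.279, -0.15], TCP at [0.201, -0.644, 0.231] pointing down, gripper open.
Joint ranges: [-2.77, 2.77], [-0.9, 2.22], [0.21, 2.48], [-1.53, 4.67], [0.24, 2.81], [-2.84, 2.84]. Speed limits (rad/s): [2.79, 2.79, 3.14, 3.14, 3.14, 3.14].

INTERFACE

Orientations are given as a unit quaternion [w, x, y, z].
In Python, from cell import arm gives the robot as it stands.
- The arm moves only by the tool move_arm, never from a script. Its argument "increments" is one flat list of numbers, 5 for each row, row after row: the gripper command: -1 is shut, 1 is fully open, values between are in proportion, then the shift along the tool's x, y, z normalised to -1 to 1, where 1 is 0.8 m, then the turn about the tool's z normalised to -1 to 1, where 1 is 45 degrees. In form: [hand, x, y, z, twist, hand, x, y, z, twist, ...]. A call has exactly 10 rows; each row is the pose to reach, as a shift and turn from the pose commanded when the call began, along the tool's axes at that moment; what a row does not reach only later rows make up. A row lasts 1/10 s, in which the tool goes at most 50 mm and 8.59 degrees, less where a joint would pass 70% of its speed; a pose out of reach is approached as far as the arm can. A call with a number of a shift or a turn outside -1 to 1 is refused whole. A call with a gripper value outside its range is refused whole. The fingers move at their own pace and stop on an object; the grip force is fixed at half the most. Time passes only in rows, so rows that repeat a pose let the fingers close, or fill a call up. It gives the time, the measured TCP pose, the force, the opening and the grip force at its end, in the units of the state.
- arm.sense(): the state, without advancing time (a new reading comes with each control period).
- arm.capture(name): name is "scene" or "top"; returns the picture (400x640x3 uint8, blue, green, red); there is no depth.
- arm.get_calibration(name): a dict with "fx", "fy", "cx", "cy" (pixels), "dist_coeffs" ([k1, k2, p1, p2, k3] as OpenCV has them; the pictures are not rectified), "world_to_cam" (4x4, takes a point from world to camera coordinates). Camera axes: x right, y up, looking along -z (the intrinsics and any distortion apply to the point x, -y, -z); pixel columns grow to the right and rows downward; lengths in m; the calibration is good to about 2 mm. A picture is of the moment at which its call begins. get_calibration takes no time and is no camera call.
- arm.sign_off(): hands the job in; it is judged then, once.
The state is a dict: "time": time; "qpos": joint angles; "qd": joint speeds; "joint_torque": joint torques, N m; "ee_pos": TCP position; "orientation": TCP orientation; "ft_force": force on the tool from outside, world axes, zero at the start; "ft_torque": the same for the moment, N m; "width": finger opening in m; "grip_force": force on a finger pad.
Only numpy, scipy, OpenCV 4.12 (cv2) and the standard library are available. Lean on these libraries where they do the work, as an engineer would, in place of code of your own. Each camera call takes 0.05 s, during which the arm holds its last target. There are 200 camera calls.

## Working session

There is one attempt and no reset: what is moved stays moved. The work goes in short steps, Python scripts to look and compute and a tool call to move; the robot and the scene stay as the last step left them, time stands still between calls to the robot, and variables do not carry over. Pictures are saved under pics/ and viewed, at most 10 in all, crops included, and the job is handed in when it is done.

Besides the shell and the picture viewer there is one more tool, called after ">>>" as name(argument=value, ...) on one line, values as JSON. move_arm: Moves the arm, as the interface text tells. Scaled input: -1 to 1 covers 0.8 m each way for a shift and 45 degrees each way for a turn. Its arguments: {"type":"object","properties":{"increments":{"type":"array","items":{"type":"number"}}},"required":["increments"]}

```bash
mkdir -p pics
cat > h.py <<'E'
import numpy as np, cv2
from cell import arm
def cal(n):
    c=arm.get_calibration(n); K=np.array([[c['fx'],0,c['cx']],[0,c['fy'],c['cy']],[0,0,1]],float)
    return K,np.array(c['dist_coeffs'],float),np.array(c['world_to_cam'],float)
def ray(n,px):
    K,d,T=cal(n); u=cv2.undistortPoints(np.array([[px]],float),K,d)[0,0]
    v=T[:3,:3].T@np.array([u[0],-u[1],-1.]); o=-T[:3,:3].T@T[:3,3]; return o,v
def atz(n,px,z):
    o,v=ray(n,px); return (o+v*(z-o[2])/v[2]).round(4)
def proj(n,P):
    K,d,T=cal(n); p=T[:3,:3]@np.array(P,float)+T[:3,3]
    return cv2.projectPoints(np.array([[p[0],-p[1],-p[2]]]),np.zeros(3),np.zeros(3),K,d)[0][0,0].round(1)
def tri(a,b):
    # least squares from ('scene',px),('top',px)
    A=np.zeros((3,3));B=np.zeros(3);R=[]
    for n,p in (('scene',a),('top',b)):
        o,v=ray(n,p);v=v/np.linalg.norm(v);M=np.eye(3)-np.outer(v,v);A+=M;B+=M@o;R.append((o,M))
    x=np.linalg.solve(A,B);return x.round(4),[float(np.linalg.norm(M@(x-o)).round(4)) for o,M in R]
E
python3 - <<'E'
from h import *
s=arm.sense();print({k:np.round(v,3).tolist() for k,v in s.items()})
for n in('scene','top'):
    im=arm.capture(n);cv2.imwrite(f'pics/{n}0.png',im);K,d,T=cal(n);print(n,K[0,0],d,(-T[:3,:3].T@T[:3,3]).round(3),(-T[2,:3]).round(3))
    cv2.imwrite(f'pics/{n}0b.png',cv2.resize(im,(800,500),interpolation=cv2.INTER_CUBIC))
E
```

```text
{'time': 0.0, 'qpos': [-1.418, 0.287, 1.578, 0.0, 1.279, -0.15], 'qd': [-0.001, -0.0, 0.0, 0.0, 0.0, 0.0], 'joint_torque': [0.001, -40.597, -29.263, -0.0, 0.006, -0.0], 'ee_pos': [0.201, -0.644, 0.23], 'orientation': [-0.001, 0.989, 0.151, 0.0], 'ft_force': [0.652, -0.723, -0.101], 'ft_torque': [0.007, 0.005, -0.0], 'grip_force': 0.0, 'width': 0.085}
scene 441.3449870729461 [-0.02518433  0.          0.          0.          0.        ] [ 1.139 -0.437  0.705] [-0.693  0.432 -0.577]
top 451.93666060153714 [-0.11951328  0.          0.          0.          0.        ] [0.375 0.006 1.253] [ 0.11  -0.011 -0.994]
```

View pics/scene0b.png

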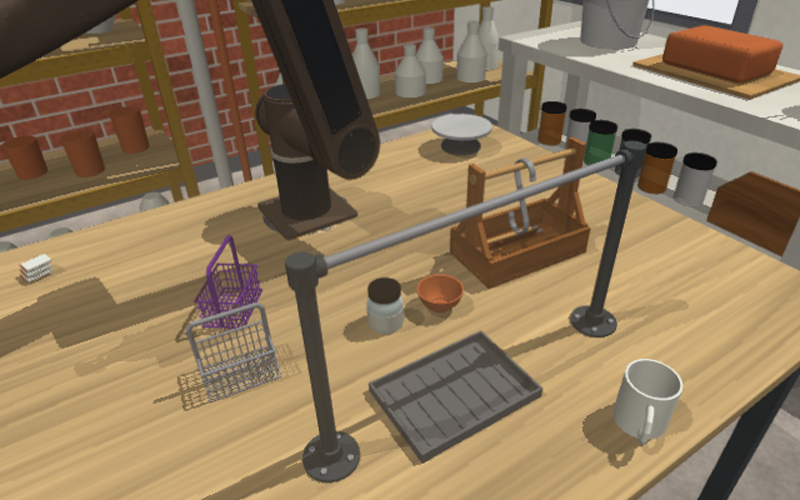

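View pics/top0b.png

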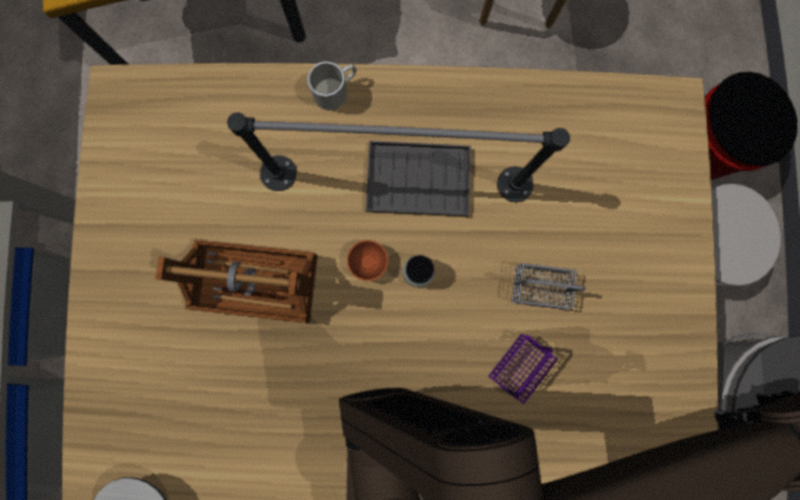

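The scene view shows the tote, dowel and hook at (520,195) and the rail from (325,265) to (625,158). The steel basket is at (235,345), nearer the rail than the purple one. In the top view the hook is at (240,278), the tray at (420,178), and the steel basket at (548,287). I'll enlarge the key areas.

Run:
```python
import cv2,numpy as np
s=cv2.imread('pics/scene0.png');t=cv2.imread('pics/top0.png')
def c(im,x,y,w,h,k): return cv2.resize(im[y:y+h,x:x+w],None,fx=k,fy=k,interpolation=cv2.INTER_CUBIC)
# each 400x300 panel
a=c(s,350,105,133,100,3);b=c(t,120,180,133,100,3)
d=c(s,130,225,133,100,3);e=c(t,380,195,133,100,3)
cv2.imwrite('pics/m1.png',np.vstack([np.hstack([a,b]),np.hstack([d,e])]))
a=c(s,225,180,266,200,1.5);b=c(t,170,80,300,100,2.66)
cv2.imwrite('pics/m2.png',np.vstack([cv2.resize(s[100:400,220:520],(600,600))[:330],np.zeros((4,600,3),np.uint8),cv2.resize(t[85:185,170:470],(600,200))]))
```

```text
(no output)
```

View pics/m1.png

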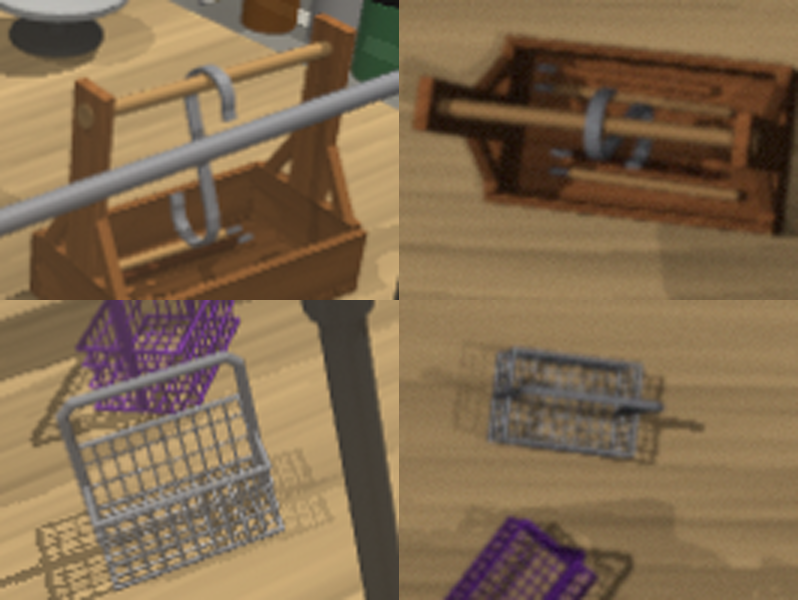

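View pics/m2.png

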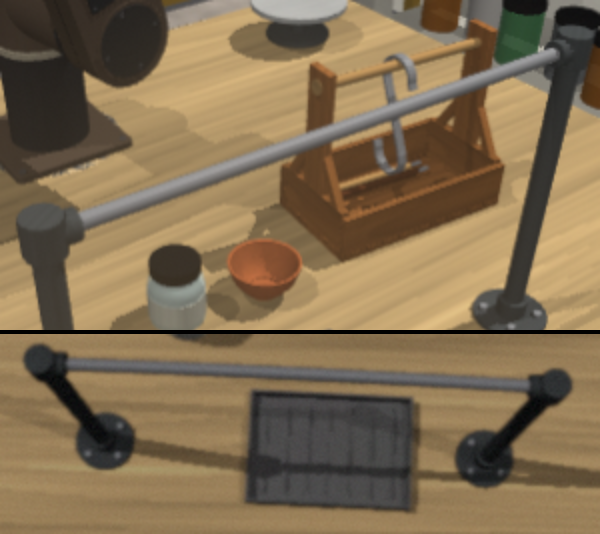

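The crops show these pixels (640-frame):

| Part | Top view | Scene view |
|---|---|---|
| Dowel | (133,215) to (230,224) | (387.5,139) to (459,121) |
| Hook | about (186.8,222) | (418,131) |
| Basket bar | (415,224) to (465,231) | (151.5,261.5) to (208,245) |
| Rail | (202,100) to (435,110) | (262,209) to (494,130) |

Run:
```python
from h import *
def T(p,o,k,q=(0,0)): return ((np.array(p,float)-q+.5)/k-.5+o)
tt=lambda *p:T(p,(120,180),3,(400,0)); st=lambda *p:T(p,(350,105),3)
tb=lambda *p:T(p,(380,195),3,(400,300)); sb=lambda *p:T(p,(130,225),3,(0,300))
tr=lambda *p:T(p,(170,85),2,(0,334)); sr=lambda *p:T(p,(220,100),2)
print('dowel top',atz('top',tt(440,107),.215),atz('top',tt(730,134),.215))
print('dowel sc',atz('scene',st(113,103),.215),atz('scene',st(328,48),.215))
print('hook top',atz('top',tt(600,123),.215),'sc',atz('scene',st(206,80),.215),'tri',tri(st(206,80),tt(600,123)))
print('bar top',atz('top',tb(508,390),.134),atz('top',tb(655,408),.134))
print('bar sc',atz('scene',sb(68,409),.134),atz('scene',sb(233,359),.134), tri(sb(68,409),tb(655,408)),tri(sb(233,359),tb(508,390)))
print('rim',*[atz('top',tb(*p),.065) for p in((505,350),(640,365),(633,458),(492,440))])
print('rail top',atz('top',tr(65,365),.34),atz('top',tr(530,384),.34))
print('rail sc',atz('scene',sr(85,218),.34),atz('scene',sr(548,60),.34))
print('feet',atz('top',tr(105,441),.006),atz('top',tr(485,460),.006))
print('tray',*[atz('top',tr(*p),.02) for p in((253,392),(412,400),(411,509),(247,500))])
# jar, bowl from 800-wide top
print('bowl',atz('top',(367*.8,262*.8),.045),'jar',atz('top',(420*.8,270*.8),.085))
```

```text
dowel top [0.4432 0.4287 0.215 ] [0.4272 0.1991 0.215 ]
dowel sc [0.419  0.2081 0.215 ] [0.4465 0.4246 0.215 ]
hook top [0.4335 0.3006 0.215 ] sc [0.4315 0.2969 0.215 ] tri (array([0.4323, 0.2989, 0.2152]), [0.002, 0.002])
bar top [ 0.4386 -0.2489  0.134 ] [ 0.4252 -0.3742  0.134 ]
bar sc [ 0.4306 -0.3788  0.134 ] [ 0.4441 -0.2722  0.134 ] (array([ 0.4251, -0.3772,  0.1289]), [0.0012, 0.0012]) (array([ 0.4358, -0.2607,  0.1224]), [0.0096, 0.0096])
rim [ 0.478  -0.2621  0.065 ] [ 0.4665 -0.3845  0.065 ] [ 0.3838 -0.3771  0.065 ] [ 0.3983 -0.2502  0.065 ]
rail top [0.6804 0.2452 0.34  ] [ 0.6699 -0.2454  0.34  ]
rail sc [ 0.6652 -0.2381  0.34  ] [0.6871 0.2271 0.34  ]
feet [0.6808 0.269  0.006 ] [ 0.664 -0.27   0.006]
tray [0.7514 0.0604 0.02  ] [ 0.7448 -0.1639  0.02  ] [ 0.5888 -0.1625  0.02  ] [0.5969 0.065  0.02  ]
bowl [0.4786 0.0602 0.045 ] jar [ 0.4605 -0.0518  0.085 ]
```

```bash
cat >> h.py <<'E'
def yaw_now():
    w,x,y,z=arm.sense()['orientation']; return np.arctan2(2*(x*y+w*z),1-2*(y*y+z*z))
def plan(wps,p=None,yaw=None):
    """wps: (x,y,z,yaw); prints normalised tool shift/twist for consecutive calls"""
    if p is None: p=np.array(arm.sense()['ee_pos']);yaw=yaw_now();print('now',p.round(4),round(yaw,4))
    for w in wps:
        d=np.array(w[:3])-p;c,s=np.cos(yaw),np.sin(yaw)
        v=[c*d[0]+s*d[1],s*d[0]-c*d[1],-d[2]]
        print(np.round(np.array(v)/.8,4).tolist(),round(-(w[3]-yaw)/(np.pi/4),4),'dist',np.linalg.norm(d).round(3));p,yaw=np.array(w[:3]),w[3]
E
python3 -c "
from h import *
plan([(.48,-.30,.40,-.09),(.50,.08,.40,-.09),(.4045,.3015,.32,-.09),(.4045,.3015,.18,-.09)])"
```

```text
now [ 0.2012 -0.6437  0.2301] 0.3028
[0.4607, -0.3062, -0.2124] 0.5001 dist 0.474
[-0.0178, -0.4753, -0.0] -0.0 dist 0.381
[-0.1438, -0.265, 0.1] -0.0 dist 0.254
[0.0, -0.0, 0.175] -0.0 dist 0.14
```

>>> move_arm(increments=[1,0.461,-0.306,-0.2124,0.5,1,0.461,-0.306,-0.2124,0.5,1,0.461,-0.306,-0.2124,0.5,1,0.461,-0.306,-0.2124,0.5,1,0.461,-0.306,-0.2124,0.5,1,0.461,-0.306,-0.2124,0.5,1,0.461,-0.306,-0.2124,0.5,1,0.461,-0.306,-0.2124,0.5,1,0.461,-0.306,-0.2124,0.5,1,0.461,-0.306,-0.2124,0.5])

```text
time: 1.1
ee_pos: [0.4822, -0.2978, 0.4031]
orientation: [0.0, 0.999, -0.043, 0.001]
ft_force: [0.5, -0.4, 0.2]
width: 0.0854
grip_force: 0.0
```

>>> move_arm(increments=[1,-0.018,-0.475,0,0,1,-0.018,-0.475,0,0,1,-0.018,-0.475,0,0,1,-0.018,-0.475,0,0,1,-0.018,-0.475,0,0,1,-0.018,-0.475,0,0,1,-0.018,-0.475,0,0,1,-0.018,-0.475,0,0,1,-0.018,-0.475,0,0,1,-0.018,-0.475,0,0])

```text
time: 2.1
ee_pos: [0.4999, 0.0794, 0.4007]
orientation: [0.0, 0.999, -0.044, -0.0]
ft_force: [0.1, -0.6, -0.0]
width: 0.0856
grip_force: 0.0
```

>>> move_arm(increments=[1,-0.144,-0.265,0.1,0,1,-0.144,-0.265,0.1,0,1,-0.144,-0.265,0.1,0,1,-0.144,-0.265,0.1,0,1,-0.144,-0.265,0.1,0,1,-0.144,-0.265,0.1,0,1,-0.144,-0.265,0.1,0,1,-0.144,-0.265,0.1,0,1,-0.144,-0.265,0.1,0,1,-0.144,-0.265,0.1,0])

```text
time: 3.1
ee_pos: [0.4055, 0.2994, 0.322]
orientation: [-0.0, 0.999, -0.046, 0.001]
ft_force: [-0.3, -0.6, -0.7]
width: 0.0855
grip_force: 0.0
```

Run:
```python
from h import *
plan([(.4045,.3015,.18,-.09)])
s=arm.capture('scene');t=arm.capture('top')
cv2.imwrite('pics/s1.png',s);cv2.imwrite('pics/t1.png',t)
f=lambda im,x,y:cv2.resize(im[y:y+130,x:x+130],(400,400),interpolation=cv2.INTER_CUBIC)
cv2.imwrite('pics/m3.png',np.hstack([f(s,355,85),f(t,115,160)]))
```

```text
now [0.4055 0.2994 0.322 ] -0.0925
[-0.0015, -0.0025, 0.1775] -0.0032 dist 0.142
```

View pics/m3.png

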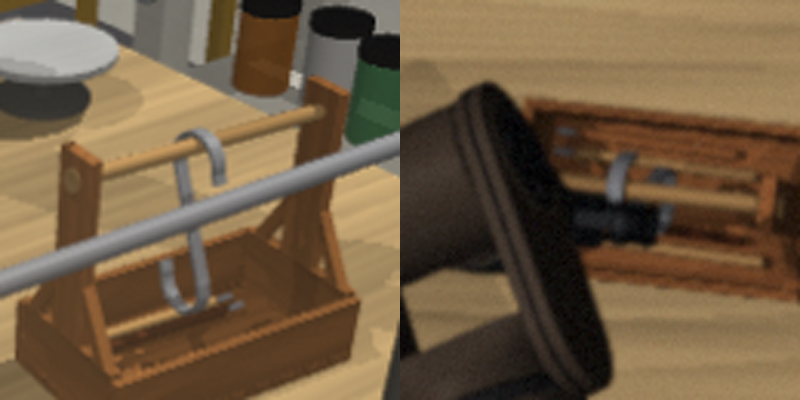

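The hook still hangs undisturbed at scene crop (195,160), and the gripper is above it on the robot's side. I'll descend, close, then look.

>>> move_arm(increments=[1,0,0,0.04,0,1,0,0,0.08,0,1,0,0,0.12,0,1,0,0,0.15,0,1,0,0,0.175,0,1,0,0,0.175,0,1,0,0,0.175,0,0,0,0,0.175,0,-0.4,0,0,0.175,0,-0.5,0,0,0.175,0])

```text
time: 4.2
ee_pos: [0.405, 0.3009, 0.1825]
orientation: [-0.001, 0.999, -0.045, 0.001]
ft_force: [-0.2, 0.3, 0.0]
width: 0.0438
grip_force: 0.0
```

>>> move_arm(increments=[-1,0,0,0,0,-1,0,0,0,0,-1,0,0,0,0,-1,0,0,0,0,-1,0,0,0,0,-1,0,0,0,0,-1,0,0,0,0,-1,0,0,0,0,-1,0,0,0,0,-1,0,0,0,0])

```text
time: 5.2
ee_pos: [0.4045, 0.3006, 0.1815]
orientation: [-0.0, 0.999, -0.045, 0.0]
ft_force: [-0.4, -2.2, 4.3]
width: 0.0103
grip_force: 58.2
```

Run:
```python
from h import *
plan([])
s=arm.capture('scene');t=arm.capture('top')
f=lambda im,x,y:cv2.resize(im[y:y+130,x:x+130],(400,400),interpolation=cv2.INTER_CUBIC)
cv2.imwrite('pics/m4.png',np.hstack([f(s,355,70),f(t,115,160)]))
```

```text
now [0.4045 0.3006 0.1815] -0.0899
```

View pics/m4.png

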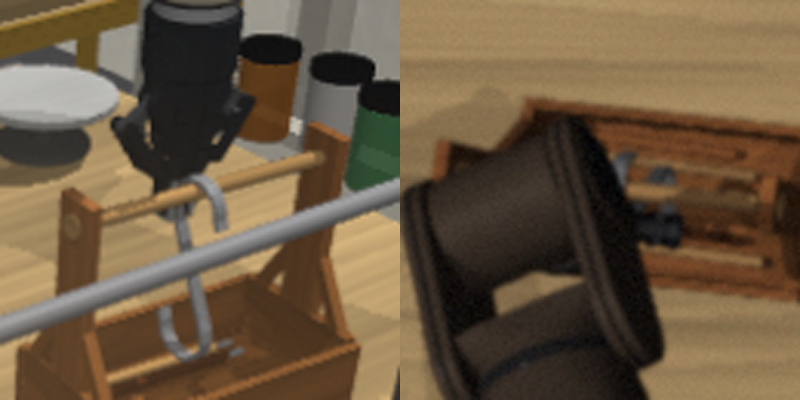

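The hook is held by its upper curl's robot side; the pads are clear of the dowel. Lifting it off.

```bash
python3 -c "
from h import *
plan([(.4045,.3006,.2235,-.09),(.344,.306,.26,-.09),(.344,.306,.42,-.03),(.565,-.047,.42,-.03),(.565,-.047,.347,-.03),(.643,-.049,.347,-.03)])"
```

```text
now [0.4046 0.3006 0.1815] -0.0899
[-0.0001, 0.0001, -0.0524] 0.0001 dist 0.042
[-0.0759, 0.0001, -0.0456] -0.0 dist 0.071
[0.0, -0.0, -0.2] -0.0764 dist 0.16
[0.2894, 0.4328, -0.0] -0.0 dist 0.416
[0.0, -0.0, 0.0913] -0.0 dist 0.073
[0.0975, -0.0004, -0.0] -0.0 dist 0.078
```

>>> move_arm(increments=[-1,0,0,-0.02,0,-1,0,0,-0.04,0,-1,0,0,-0.0525,0,-1,0,0,-0.0525,0,-1,-0.02,0,-0.0525,0,-1,-0.04,0,-0.06,0,-1,-0.06,0,-0.08,0,-1,-0.076,0,-0.098,0,-1,-0.076,0,-0.098,0,-1,-0.076,0,-0.098,0])

```text
time: 6.3
ee_pos: [0.3431, 0.306, 0.2587]
orientation: [0.0, 0.999, -0.045, -0.0]
ft_force: [0.1, -0.2, -1.6]
width: 0.0105
grip_force: 59.0
```

>>> move_arm(increments=[-1,0,0,-0.05,0,-1,0,0,-0.1,0,-1,0,0,-0.15,-0.03,-1,0,0,-0.2,-0.076,-1,0,0,-0.2,-0.076,-1,0,0,-0.2,-0.076,-1,0,0,-0.2,-0.076,-1,0,0,-0.2,-0.076,-1,0,0,-0.2,-0.076,-1,0,0,-0.2,-0.076])

```text
time: 7.3
ee_pos: [0.3437, 0.306, 0.4187]
orientation: [0.0, 1.0, -0.015, -0.001]
ft_force: [-0.0, -0.2, -1.1]
width: 0.0106
grip_force: 59.0
```

>>> move_arm(increments=[-1,0.02,0.03,0,0,-1,0.05,0.075,0,0,-1,0.085,0.127,0,0,-1,0.12,0.18,0,0,-1,0.155,0.232,0,0,-1,0.19,0.284,0,0,-1,0.225,0.336,0,0,-1,0.26,0.388,0,0,-1,0.28,0.42,0,0,-1,0.289,0.433,0,0])

```text
time: 8.3
ee_pos: [0.5654, -0.05, 0.4183]
orientation: [0.0, 1.0, -0.017, -0.001]
ft_force: [-0.4, 0.1, -1.7]
width: 0.0106
grip_force: 59.0
```

Run:
```python
from h import *
plan([(.565,-.047,.347,-.03)]);print(arm.sense()['width'])
s=arm.capture('scene');t=arm.capture('top')
cv2.imwrite('pics/s5.png',s);cv2.imwrite('pics/t5.png',t)
f=lambda im,x,y:cv2.resize(im[y:y+150,x:x+150],(400,400),interpolation=cv2.INTER_CUBIC)
cv2.imwrite('pics/m5.png',np.hstack([f(s,290,60),f(t,270,70)]))
```

```text
now [ 0.5654 -0.05    0.4183] -0.0337
[-0.0006, -0.0038, 0.0891] -0.0047 dist 0.071
0.010572164117045334
```

View pics/m5.png

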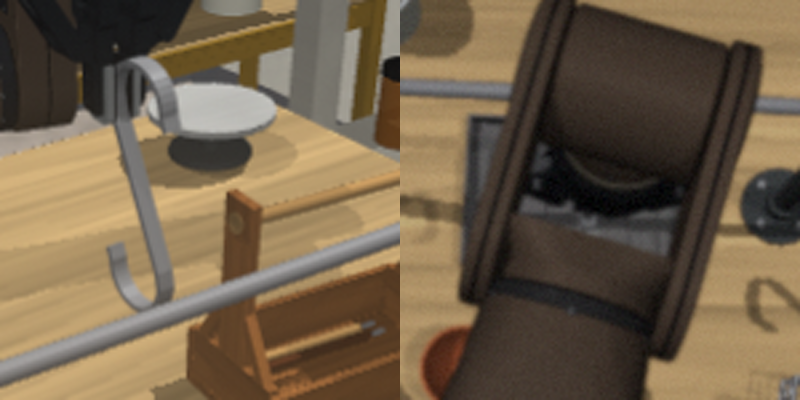

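The hook is held upright in the scene crop, with its crest at (138,58) and its bottom at (148,308). I'll check these against the predicted hook pose, and check the rail line as well.

Run:
```python
from h import *
k=150/400
for p in((138,58),(148,308),(108,245)): print('px',290+p[0]*k,60+p[1]*k)
S=np.array([.593,-.051,.452])
print(proj('scene',S+[0,0,.0113]),proj('scene',S+[0,0,-.1587]),proj('scene',S+[-.0285,.001,-.0737-.048]))
# rail in scene near y=-.05 : expected vs line (262.3,208.8)-(493.8,129.8)
for y in(-.2,-.05,.2): print(y,proj('scene',[.673+.031*(y+.05),y,.34]),proj('top',[.673+.031*(y+.05),y,.34]))
im=cv2.imread('pics/scene0.png').astype(int);t=cv2.imread('pics/top0.png').astype(int)
for u in(290,330,400,450):
    c=im[:,u].sum(1); v=208.8-(u-262.3)*79/231.5; r=int(v); print('scene col',u,round(v,1),[ (i,c[i]) for i in range(r-9,r+10)])
for u in(230,300,320,400):
    v=100.4+(u-202.3)*9.5/232.5; r=int(v); print('top col',u,round(v,1),[(i,t[i,u].tolist()) for i in range(r-5,r+6)])
```

```text
px 341.75 81.75
px 345.5 175.5
px 330.5 151.875
[341.3  81.6] [340.9 174.9] [332.2 150. ]
-0.2 [286.8 201. ] [413.6 109.8]
-0.05 [370.6 171.3] [342.5 105.7]
0.2 [481.1 132.3] [223.5 100.3]
scene col 290 199.3 [(190, np.int64(394)), (191, np.int64(381)), (192, np.int64(403)), (193, np.int64(411)), (194, np.int64(386)), (195, np.int64(395)), (196, np.int64(448)), (197, np.int64(460)), (198, np.int64(459)), (199, np.int64(434)), (200, np.int64(392)), (201, np.int64(357)), (202, np.int64(316)), (203, np.int64(272)), (204, np.int64(249)), (205, np.int64(330)), (206, np.int64(407)), (207, np.int64(400)), (208, np.int64(400))]
scene col 330 185.7 [(176, np.int64(404)), (177, np.int64(405)), (178, np.int64(398)), (179, np.int64(392)), (180, np.int64(374)), (181, np.int64(398)), (182, np.int64(453)), (183, np.int64(469)), (184, np.int64(470)), (185, np.int64(435)), (186, np.int64(391)), (187, np.int64(349)), (188, np.int64(304)), (189, np.int64(261)), (190, np.int64(279)), (191, np.int64(357)), (192, np.int64(410)), (193, np.int64(423)), (194, np.int64(422))]
scene col 400 161.8 [(152, np.int
[... 1208 characters left out ...]
9, 108]), (103, [112, 110, 108]), (104, [99, 97, 99]), (105, [84, 83, 82]), (106, [70, 73, 79]), (107, [70, 94, 110]), (108, [77, 110, 132]), (109, [80, 117, 141])]
top col 320 105.2 [(100, [86, 120, 143]), (101, [86, 103, 117]), (102, [96, 98, 103]), (103, [108, 105, 105]), (104, [109, 108, 107]), (105, [101, 99, 98]), (106, [84, 82, 81]), (107, [69, 72, 76]), (108, [69, 91, 106]), (109, [74, 108, 131]), (110, [85, 120, 147])]
top col 400 108.5 [(103, [91, 130, 156]), (104, [90, 127, 151]), (105, [90, 115, 132]), (106, [94, 99, 105]), (107, [105, 104, 105]), (108, [109, 108, 106]), (109, [101, 99, 100]), (110, [88, 84, 84]), (111, [75, 79, 87]), (112, [74, 102, 119]), (113, [88, 126, 152])]
```

Both agree within about 2 px, so I'll bring the hook over the rail.

>>> move_arm(increments=[-1,0,-0.004,0.03,-0.005,-1,0,-0.004,0.06,-0.005,-1,0,-0.004,0.08,-0.005,-1,0,-0.004,0.089,-0.005,-1,0,-0.004,0.089,-0.005,-1,0.03,-0.004,0.089,-0.005,-1,0.06,-0.004,0.089,-0.005,-1,0.085,-0.004,0.089,-0.005,-1,0.097,-0.004,0.089,-0.005,-1,0.097,-0.004,0.089,-0.005])

```text
time: 9.4
ee_pos: [0.643, -0.0462, 0.3492]
orientation: [0.0, 1.0, -0.013, 0.0]
ft_force: [0.1, -0.0, -1.4]
width: 0.0107
grip_force: 58.8
```

Run:
```python
from h import *
plan([(.645,-.049,.3065,-.03)]);s=arm.sense();print(s['ft_force'])
s=arm.capture('scene');cv2.imwrite('pics/s6.png',s)
cv2.imwrite('pics/m6.png',cv2.resize(s[100:260,290:450],(560,560),interpolation=cv2.INTER_CUBIC))
```

```text
now [ 0.643  -0.0462  0.3492] -0.0259
[0.0026, 0.0034, 0.0533] 0.0052 dist 0.043
[ 0.08803302 -0.03323744 -1.43025436]
```

View pics/m6.png

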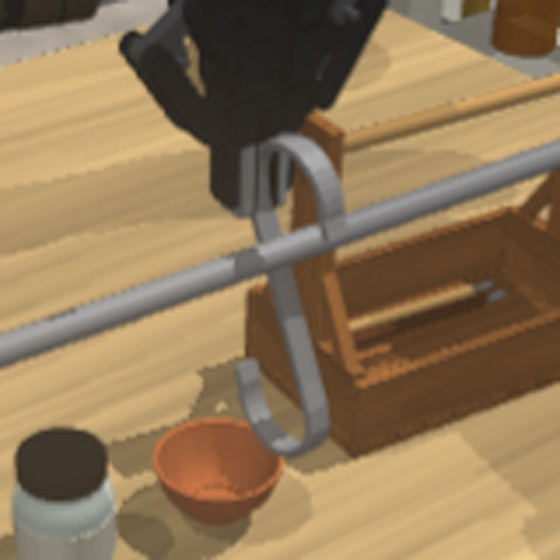

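The rail runs between the tip, which is on the far side in front of the tube at (335,235), and the shank behind it. I'll lower it onto the rail.

>>> move_arm(increments=[-1,0.001,0.002,0.01,0,-1,0.002,0.003,0.02,0,-1,0.002,0.003,0.03,0,-1,0.002,0.003,0.04,0,-1,0.002,0.003,0.046,0,-1,0.002,0.003,0.05,0,-1,0.002,0.003,0.053,0,-1,0.002,0.003,0.053,0,-1,0.002,0.003,0.053,0,-1,0.002,0.003,0.053,0])

```text
time: 10.45
ee_pos: [0.644, -0.0489, 0.3068]
orientation: [0.0, 1.0, -0.013, 0.001]
ft_force: [1.7, -0.5, 1.0]
width: 0.0106
grip_force: 59.1
```

>>> move_arm(increments=[-0.6,0,0,0,0,-0.5,0,0,0,0,-0.4,0,0,0,0,-0.2,0,0,0,0,0,0,0,0,0,0,0,0,0,0,0,0,0,0,0,0,0,0,0,0,0,0,0,0,0,0,0,0,0,0])

```text
time: 11.45
ee_pos: [0.6437, -0.0488, 0.3061]
orientation: [-0.0, 1.0, -0.013, -0.0]
ft_force: [0.8, -0.5, 0.6]
width: 0.0427
grip_force: 0.0
```

Run:
```python
from h import *
plan([]);s=arm.capture('scene');cv2.imwrite('pics/s7.png',s);t=arm.capture('top')
f=lambda im,x,y:cv2.resize(im[y:y+140,x:x+140],(400,400),interpolation=cv2.INTER_CUBIC)
cv2.imwrite('pics/m7.png',np.hstack([f(s,290,120),f(s,130,220)]))
```

```text
now [ 0.6437 -0.0488  0.3061] -0.0263
```

View pics/m7.png

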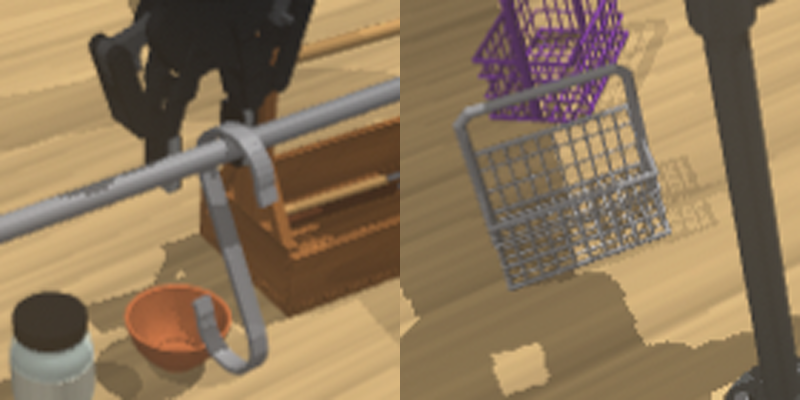

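The hook hangs free on the rail with the fingers open. The steel basket is undisturbed, with its handle corners at scene crop (62,122) and (228,72). I'll fit its pose.

Run:
```python
from h import *
from scipy.optimize import least_squares
k=140/400
obs=[('scene',(130+63*k,220+122*k),(0,-.055,.131)),('scene',(130+228*k,220+72*k),(0,.055,.131)),
 ('scene',(130+145*k,220+94*k),(0,None,.134)),
 ('scene',(130+111*k,220+290*k),(.042,-.06,0)),('scene',(130+268*k,220+235*k),(.042,.06,0))]
tb=lambda x,y:(380+(x-400+.5)/3-.5,195+(y-300+.5)/3-.5)
obs+=[('top',tb(657,408),(0,-.055,.131))]+[('top',tb(*p),q) for p,q in(((503,350),(.042,.06,.065)),((641,364),(.042,-.06,.065)),((634,459),(-.042,-.06,.065)),((491,441),(-.042,.06,.065)))]
def W(p,q): c,s=np.cos(p[2]),np.sin(p[2]);return [p[0]+c*q[0]-s*q[1],p[1]+s*q[0]+c*q[1],q[2]]
def res(p,which=('scene','top')):
    r=[]
    for n,px,q in obs:
        if q[1] is None or n not in which: continue
        r+=list(proj(n,W(p,q))-np.array(px))
    return np.array(r)
for w in(('scene','top'),('scene',),('top',)):
    f=least_squares(res,[.432,-.32,-.1],args=(w,),diff_step=1e-2);print(w,f.x.round(4),f.fun.round(1).tolist())
plan([])
```

```text
('scene', 'top') [ 0.4326 -0.3225 -0.121 ] [0.8, -2.2, -1.1, -1.8, 0.6, 0.0, 2.7, -1.1, 0.1, -0.3, 2.9, -1.3, 0.6, 0.1, -0.4, -0.3, 3.2, -0.3]
('scene',) [ 0.435  -0.3251 -0.1124] [-0.1, -0.9, -1.9, -0.8, -0.0, 1.4, 2.1, -0.1]
('top',) [ 0.4314 -0.3188 -0.0979] [-1.3, -0.3, 1.1, -0.4, -1.0, 0.0, -1.3, -0.4, 2.1, 0.7]
now [ 0.6437 -0.0488  0.3061] -0.0263
```

Close on the hook again to carry it to the basket's bar. It will come back to the rail with the basket on it.

```bash
python3 -c "
from h import *
plan([(.6437,-.0488,.347,-.026),(.560,-.0466,.40,-.026),(.4539,-.3233,.40,-.11),(.4539,-.3233,.207,-.11),(.4042,-.3178,.207,-.11)])"
```

```text
now [ 0.6437 -0.0488  0.3061] -0.0263
[0.0, 0.0, -0.0512] -0.0003 dist 0.041
[-0.1047, -0.0, -0.0663] -0.0 dist 0.099
[-0.1236, 0.3492, -0.0] 0.107 dist 0.296
[0.0, -0.0, 0.2412] -0.0 dist 0.193
[-0.0625, -0.0, -0.0] -0.0 dist 0.05
```

>>> move_arm(increments=[0,0,0,0,0,0,0,0,0,0,0,0,0,0,0,-0.5,0,0,0,0,-1,0,0,0,0,-1,0,0,0,0,-1,0,0,0,0,-1,0,0,0,0,-1,0,0,0,0,-1,0,0,0,0])

```text
time: 12.55
ee_pos: [0.6437, -0.0488, 0.3062]
orientation: [0.0, 1.0, -0.013, 0.0]
ft_force: [-0.8, -0.4, 0.9]
width: 0.0107
grip_force: 58.2
```

>>> move_arm(increments=[-1,0,0,-0.02,0,-1,0,0,-0.04,0,-1,0,0,-0.051,0,-1,0,0,-0.051,0,-1,-0.02,0,-0.051,0,-1,-0.05,0,-0.055,0,-1,-0.085,0,-0.08,0,-1,-0.105,0,-0.117,0,-1,-0.105,0,-0.117,0,-1,-0.105,0,-0.117,0])

```text
time: 13.55
ee_pos: [0.5599, -0.0466, 0.4003]
orientation: [0.0, 1.0, -0.013, 0.001]
ft_force: [-0.3, -0.2, -2.3]
width: 0.0104
grip_force: 58.3
```

>>> move_arm(increments=[-1,-0.015,0.04,0,0.01,-1,-0.03,0.09,0,0.03,-1,-0.05,0.14,0,0.05,-1,-0.07,0.19,0,0.07,-1,-0.085,0.24,0,0.09,-1,-0.105,0.29,0,0.107,-1,-0.117,0.33,0,0.107,-1,-0.124,0.349,0,0.107,-1,-0.124,0.349,0,0.107,-1,-0.124,0.349,0,0.107])

```text
time: 14.55
ee_pos: [0.4536, -0.3224, 0.3983]
orientation: [-0.001, 0.998, -0.055, -0.001]
ft_force: [0.1, -0.5, -0.8]
width: 0.0104
grip_force: 58.4
```

>>> move_arm(increments=[-1,0,0,0.04,0,-1,0,0,0.08,0,-1,0,0,0.12,0,-1,0,0,0.16,0,-1,0,0,0.19,0,-1,0,0,0.215,0,-1,0,0,0.235,0,-1,0,0,0.241,0,-1,0,0,0.241,0,-1,0,0,0.241,0])

```text
time: 15.55
ee_pos: [0.454, -0.3232, 0.2082]
orientation: [0.001, 0.998, -0.055, 0.001]
ft_force: [1.2, -0.0, -1.7]
width: 0.0107
grip_force: 58.4
```

Run:
```python
from h import *
plan([(.4042,-.3178,.207,-.11)]);print(arm.sense()['ft_force'])
s=arm.capture('scene');cv2.imwrite('pics/s8.png',s)
cv2.imwrite('pics/m8.png',cv2.resize(s[190:320,130:260],(520,520),interpolation=cv2.INTER_CUBIC))
```

```text
now [ 0.454  -0.3232  0.2082] -0.1098
[-0.0626, 0.0001, 0.0015] 0.0003 dist 0.05
[ 1.22671138 -0.02352087 -1.69884567]
```

View pics/m8.png

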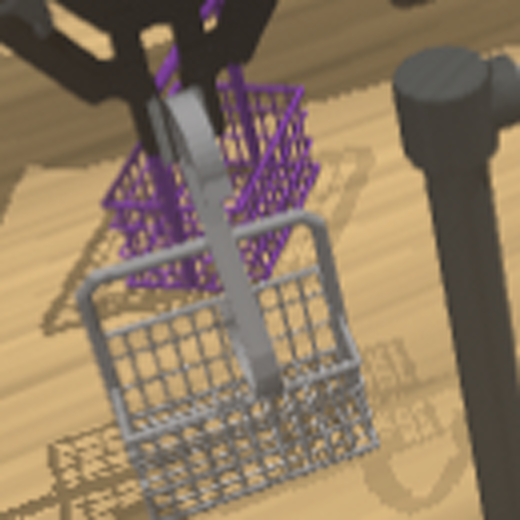

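The hook is on the far side of the steel basket's bar, with its curl inside the handle. The bar runs from (85,288) to (318,218) in the crop, so its middle is near (203,252).

```bash
python3 -c "
from h import *
print(proj('scene',[.433,-.321,.134]),proj('scene',[.433+.11*.055,-.321+.055,.131]),proj('scene',[.433-.11*.055,-.321-.055,.131]),(130+318/4,190+220/4),(130+85/4,190+290/4))"
```

```text
[181.9 250.4] [209.6 243. ] [153.6 260.5] (209.5, 245.0) (151.25, 262.5)
```

>>> move_arm(increments=[-1,-0.01,0,0,0,-1,-0.02,0,0,0,-1,-0.03,0,0,0,-1,-0.04,0,0,0,-1,-0.05,0,0,0,-1,-0.06,0,0,0,-1,-0.0625,0,0,0,-1,-0.0625,0,0,0,-1,-0.0625,0,0,0,-1,-0.0625,0,0,0])

```text
time: 16.6
ee_pos: [0.4038, -0.3176, 0.2069]
orientation: [0.0, 0.998, -0.055, 0.0]
ft_force: [-0.7, -0.2, -1.5]
width: 0.0106
grip_force: 58.5
```

Run:
```python
from h import *
plan([(.4042,-.3178,.251,-.11)]);print(arm.sense()['ft_force'])
s=arm.capture('scene');cv2.imwrite('pics/s9.png',s)
cv2.imwrite('pics/m9.png',cv2.resize(s[190:320,130:260],(520,520),interpolation=cv2.INTER_CUBIC))
```

```text
now [ 0.4038 -0.3176  0.2069] -0.1101
[0.0006, 0.0002, -0.0551] -0.0001 dist 0.044
[-0.66826626 -0.17166936 -1.50431865]
```

View pics/m9.png

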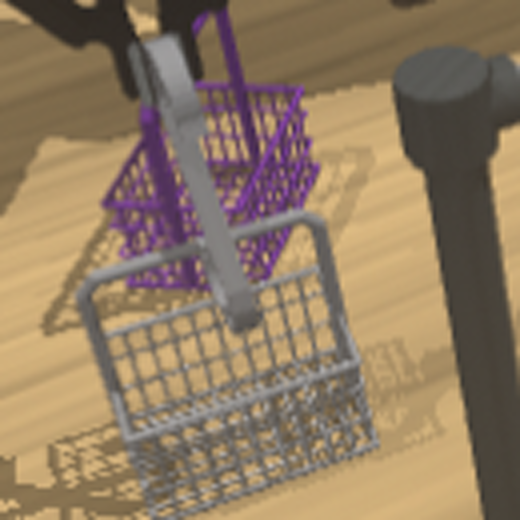

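Hook and bar middle line up within about 2 px, with the shank in front of the bar at (222,243). I'll raise it slowly to engage.

>>> move_arm(increments=[-1,0,0,-0.01,0,-1,0,0,-0.02,0,-1,0,0,-0.03,0,-1,0,0,-0.04,0,-1,0,0,-0.05,0,-1,0,0,-0.055,0,-1,0,0,-0.06,0,-1,0,0,-0.065,0,-1,0,0,-0.07,0,-1,0,0,-0.075,0])

```text
time: 17.65
ee_pos: [0.4033, -0.3174, 0.2666]
orientation: [-0.0, 0.998, -0.055, -0.0]
ft_force: [-0.3, -0.6, -4.2]
width: 0.0107
grip_force: 58.4
```

>>> move_arm(increments=[-1,0,0,-0.01,0,-1,0,0,-0.02,0,-1,0,0,-0.03,0,-1,0,0,-0.035,0,-1,0,0,-0.035,0,-1,0,0,-0.035,0,-1,0,0,-0.035,0,-1,0,0,-0.035,0,-1,0,0,-0.035,0,-1,0,0,-0.035,0])

```text
time: 18.65
ee_pos: [0.4034, -0.3175, 0.2946]
orientation: [-0.0, 0.998, -0.055, -0.0]
ft_force: [-0.1, -0.3, -2.6]
width: 0.0104
grip_force: 58.4
```

Run:
```python
from h import *
plan([(.56,-.0466,.50,-.026)]);print(arm.sense()['ft_force'])
s=arm.capture('scene');cv2.imwrite('pics/s10.png',s)
cv2.imwrite('pics/m10.png',cv2.resize(s[150:310,110:270],(560,560),interpolation=cv2.INTER_CUBIC))
```

```text
now [ 0.4034 -0.3175  0.2946] -0.1103
[0.1572, -0.3581, -0.2567] -0.1074 dist 0.374
[-0.14279606 -0.27196944 -2.57991704]
```

View pics/m10.png

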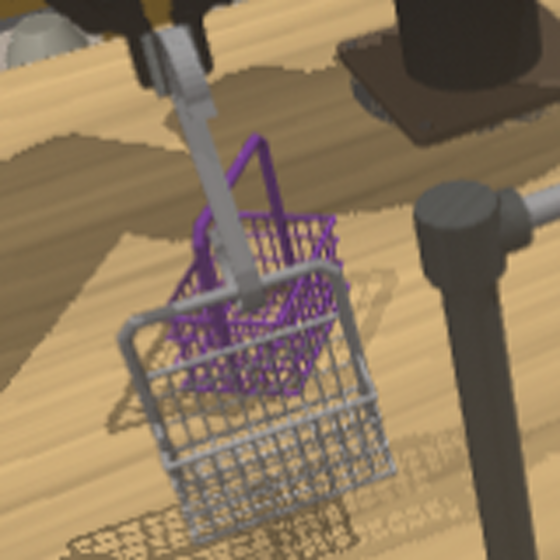

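The basket hangs from the hook by its bar and is clear of the bench; the bar is level. I have now viewed 12 pictures, two over the limit of 10, so from here I'll check by numbers only. I'll carry it to the earlier pre-hang pose (0.565, -0.05, 0.418), so the picture taken there can be compared for slip.

```bash
python3 -c "
from h import *
plan([(.4034,-.3175,.4183,-.11),(.5654,-.05,.4183,-.0337)])"
```

```text
now [ 0.4035 -0.3175  0.2947] -0.1103
[-0.0001, 0.0, -0.1545] -0.0004 dist 0.124
[0.1646, -0.3546, -0.0] -0.0971 dist 0.313
```

>>> move_arm(increments=[-1,0,0,-0.01,0,-1,0,0,-0.03,0,-1,0,0,-0.05,0,-1,0,0,-0.075,0,-1,0,0,-0.1,0,-1,0,0,-0.12,0,-1,0,0,-0.135,0,-1,0,0,-0.145,0,-1,0,0,-0.152,0,-1,0,0,-0.1545,0])

```text
time: 19.7
ee_pos: [0.4035, -0.3175, 0.4186]
orientation: [-0.0, 0.998, -0.055, -0.0]
ft_force: [-0.6, -0.4, -4.4]
width: 0.0104
grip_force: 58.4
```

Two slow calls across, which limits swinging.

>>> move_arm(increments=[-1,0.002,-0.004,0,0,-1,0.006,-0.013,0,-0.005,-1,0.012,-0.026,0,-0.01,-1,0.02,-0.043,0,-0.015,-1,0.03,-0.064,0,-0.02,-1,0.041,-0.088,0,-0.025,-1,0.052,-0.112,0,-0.03,-1,0.063,-0.136,0,-0.035,-1,0.074,-0.16,0,-0.04,-1,0.085,-0.184,0,-0.045])

```text
time: 20.7
ee_pos: [0.488, -0.1765, 0.4183]
orientation: [-0.0, 0.999, -0.037, -0.0]
ft_force: [1.4, -0.2, -4.1]
width: 0.0108
grip_force: 58.4
```

>>> move_arm(increments=[-1,0.0105,-0.023,0,-0.005,-1,0.021,-0.046,0,-0.01,-1,0.032,-0.068,0,-0.016,-1,0.042,-0.09,0,-0.022,-1,0.051,-0.11,0,-0.028,-1,0.06,-0.128,0,-0.034,-1,0.067,-0.144,0,-0.04,-1,0.073,-0.157,0,-0.046,-1,0.077,-0.166,0,-0.05,-1,0.0795,-0.1706,0,-0.052])

```text
time: 21.7
ee_pos: [0.5612, -0.0467, 0.4184]
orientation: [-0.0, 1.0, -0.017, -0.0]
ft_force: [0.2, -0.1, -3.8]
width: 0.0105
grip_force: 58.4
```

>>> move_arm(increments=[-1,0,0,0,0,-1,0,0,0,0,-1,0,0,0,0,-1,0,0,0,0,-1,0,0,0,0,-1,0,0,0,0,-1,0,0,0,0,-1,0,0,0,0,-1,0,0,0,0,-1,0,0,0,0])

```text
time: 22.7
ee_pos: [0.5609, -0.0474, 0.4184]
orientation: [0.0, 1.0, -0.017, -0.0]
ft_force: [-0.2, -0.1, -3.9]
width: 0.0107
grip_force: 58.4
```

Run:
```python
from h import *
plan([(.5654,-.05,.4183,-.0337),(.564,-.049,.348,-.03),(.6437,-.0488,.348,-.026)]);print(arm.sense()['ft_force'])
a=cv2.imread('pics/s5.png');b=arm.capture('scene');cv2.imwrite('pics/s11.png',b)
def m(x0,y0,x1,y1):
    T=a[y0:y1,x0:x1];S=b[y0-15:y1+15,x0-15:x1+15];r=cv2.matchTemplate(S,T,cv2.TM_CCOEFF_NORMED);_,v,_,l=cv2.minMaxLoc(r);print((x0,y0),'shift',l[0]-15,l[1]-15,round(v,3))
m(325,75,365,112); m(328,120,355,150); m(320,80,345,105)
c=arm.capture('scene');print('motion',np.abs(c.astype(int)-b).sum(2)[130:330,280:420].max())
```

```text
now [ 0.5609 -0.0474  0.4184] -0.0341
[0.0057, 0.0031, 0.0002] -0.0005 dist 0.005
[-0.0018, -0.0012, 0.0879] -0.0047 dist 0.07
[0.0996, -0.0032, -0.0] -0.0051 dist 0.08
[-0.20170031 -0.1454369  -3.86174029]
(325, 75) shift 0 -1 0.964
(328, 120) shift 1 0 0.985
(320, 80) shift 0 -1 0.962
motion 155
```

No slip: the hook patches shift by at most 1 px. Descending, then moving in slowly.

>>> move_arm(increments=[-1,0,0,0.005,-0.01,-1,0,0,0.015,-0.01,-1,0,0,0.03,-0.01,-1,0,0,0.045,-0.01,-1,0,0,0.06,-0.01,-1,0,0,0.072,-0.01,-1,0,0,0.081,-0.01,-1,0,0,0.086,-0.01,-1,0,0,0.088,-0.01,-1,0,0,0.088,-0.01])

```text
time: 23.8
ee_pos: [0.561, -0.0474, 0.3482]
orientation: [0.0, 1.0, -0.013, 0.0]
ft_force: [-0.5, 0.1, -3.5]
width: 0.011
grip_force: 58.4
```

>>> move_arm(increments=[-1,0.003,0,0,0,-1,0.01,0,0,0,-1,0.022,0,0,0,-1,0.036,0,0,0,-1,0.052,-0.001,0,0,-1,0.068,-0.001,0,0,-1,0.082,-0.001,0,0,-1,0.093,-0.001,0,0,-1,0.1,-0.001,0,0,-1,0.103,-0.001,0,0])

```text
time: 24.8
ee_pos: [0.6438, -0.0488, 0.3477]
orientation: [-0.0, 1.0, -0.013, -0.0]
ft_force: [-0.6, 0.4, -2.8]
width: 0.0103
grip_force: 58.4
```

Run:
```python
from h import *
plan([(.643,-.0462,.3492,-.026),(.6437,-.0488,.3061,-.026)]);print(arm.sense()['ft_force'])
a=cv2.imread('pics/s6.png');b=arm.capture('scene');cv2.imwrite('pics/s12.png',b)
def m(x0,y0,x1,y1):
    T=a[y0:y1,x0:x1];S=b[y0-15:y1+15,x0-15:x1+15];r=cv2.matchTemplate(S,T,cv2.TM_CCOEFF_NORMED);_,v,_,l=cv2.minMaxLoc(r);print((x0,y0),'shift',l[0]-15,l[1]-15,round(v,3))
m(358,135,392,175); m(362,175,385,212)
```

```text
now [ 0.6438 -0.0488  0.3477] -0.0262
[-0.0011, -0.0032, -0.0018] -0.0003 dist 0.003
[0.001, 0.0032, 0.0539] -0.0 dist 0.043
[-0.56552592  0.43909267 -2.81512039]
(358, 135) shift -1 1 0.956
(362, 175) shift 0 0 0.972
```

The hook sits as it did the first time. Lowering.

>>> move_arm(increments=[-1,0,0,0.005,0,-1,0,0,0.013,0,-1,0,0,0.022,0,-1,0,0,0.031,0,-1,0,0,0.039,0,-1,0,0,0.045,0,-1,0,0,0.049,0,-1,0,0,0.052,0,-1,0,0,0.052,0,-1,0,0,0.052,0])

```text
time: 25.85
ee_pos: [0.6435, -0.0488, 0.3068]
orientation: [0.0, 1.0, -0.013, 0.0]
ft_force: [-1.0, -0.2, -3.4]
width: 0.0105
grip_force: 58.4
```

>>> move_arm(increments=[-1,0,0,0,0,-1,0,0,0,0,-1,0,0,0,0,-1,0,0,0,0,-1,0,0,0,0,-0.6,0,0,0,0,-0.5,0,0,0,0,-0.3,0,0,0,0,0,0,0,0,0,0.3,0,0,0,0])

```text
time: 26.85
ee_pos: [0.6435, -0.0488, 0.3068]
orientation: [0.0, 1.0, -0.013, 0.0]
ft_force: [-0.5, -0.2, 0.1]
width: 0.055
grip_force: 0.0
```

Run:
```python
from h import *
plan([]);s=arm.sense();print(s['ft_force'],s['width'])
a=cv2.imread('pics/s7.png');b=arm.capture('scene');cv2.imwrite('pics/s13.png',b)
def m(x0,y0,x1,y1):
    T=a[y0:y1,x0:x1];S=b[y0-15:y1+15,x0-15:x1+15];r=cv2.matchTemplate(S,T,cv2.TM_CCOEFF_NORMED);_,v,_,l=cv2.minMaxLoc(r);print((x0,y0),'shift',l[0]-15,l[1]-15,round(v,3))
m(358,160,390,195); m(362,190,382,225)
```

```text
now [ 0.6435 -0.0488  0.3068] -0.0263
[-0.52457253 -0.23213709  0.12760888] 0.05500151306542597
(358, 160) shift 0 0 0.953
(362, 190) shift 1 0 0.978
```

Released: the load is off the wrist and the hook is in place. I'll open fully, go straight up and let it settle.

>>> move_arm(increments=[1,0,0,0,0,1,0,0,0,0,1,0,0,0,0,1,0,0,-0.01,0,1,0,0,-0.03,0,1,0,0,-0.06,0,1,0,0,-0.1,0,1,0,0,-0.14,0,1,0,0,-0.17,0,1,0,0,-0.18,0])

```text
time: 27.9
ee_pos: [0.6439, -0.0488, 0.4566]
orientation: [0.001, 1.0, -0.013, 0.004]
ft_force: [-0.3, 0.5, -0.1]
width: 0.0856
grip_force: 0.0
```

>>> move_arm(increments=[1,0,0,0,0,1,0,0,0,0,1,0,0,0,0,1,0,0,0,0,1,0,0,0,0,1,0,0,0,0,1,0,0,0,0,1,0,0,0,0,1,0,0,0,0,1,0,0,0,0])

```text
time: 28.9
ee_pos: [0.6433, -0.0487, 0.4505]
orientation: [-0.0, 1.0, -0.013, 0.0]
ft_force: [-0.1, 0.6, 0.5]
width: 0.0853
grip_force: 0.0
```

>>> move_arm(increments=[1,0,0,0,0,1,0,0,0,0,1,0,0,0,0,1,0,0,0,0,1,0,0,0,0,1,0,0,0,0,1,0,0,0,0,1,0,0,0,0,1,0,0,0,0,1,0,0,0,0])

```text
time: 29.9
ee_pos: [0.6433, -0.0487, 0.4505]
orientation: [0.0, 1.0, -0.013, 0.0]
ft_force: [-0.1, -0.7, 0.1]
width: 0.0857
grip_force: 0.0
```

Run:
```python
from h import *
a=cv2.imread('pics/s13.png');F=[arm.capture('scene') for _ in range(8)];b=F[-1]
cv2.imwrite('pics/s14.png',b)
print('motion',[int((np.abs(f.astype(int)-F[0]).sum(2)[150:340,280:440]>60).sum()) for f in F[1:]])
def m(x0,y0,x1,y1,a,b):
    T=a[y0:y1,x0:x1];S=b[y0-15:y1+15,x0-15:x1+15];r=cv2.matchTemplate(S,T,cv2.TM_CCOEFF_NORMED);_,v,_,l=cv2.minMaxLoc(r);print((x0,y0),'shift',l[0]-15,l[1]-15,round(v,3))
m(362,190,382,225,a,b); m(320,225,420,320,a,b)
# expected basket corners if level
p=np.array([.673,-.05])
for q in((0,-.055,.131),(0,.055,.131),(.042,-.06,0),(.042,.06,0)):
    print(proj('scene',[p[0]+q[0]+.03*q[1],p[1]+q[1]-.03*q[0],.0555+q[2]]))
```

```text
motion [11, 15, 16, 11, 0, 7, 43]
(362, 190) shift 0 0 0.977
(320, 225) shift -1 0 0.954
[341.3 256.2]
[391.2 234.3]
[351.3 323.2]
[402.1 296.9]
```

Almost still. I'll let it settle longer, then check the basket silhouette against the level, centred model.

>>> move_arm(increments=[1,0,0,0,0,1,0,0,0,0,1,0,0,0,0,1,0,0,0,0,1,0,0,0,0,1,0,0,0,0,1,0,0,0,0,1,0,0,0,0,1,0,0,0,0,1,0,0,0,0])

```text
time: 31.3
ee_pos: [0.6433, -0.0488, 0.4504]
orientation: [-0.0, 1.0, -0.013, -0.0]
ft_force: [-0.3, -0.2, -0.4]
width: 0.0856
grip_force: 0.0
```

>>> move_arm(increments=[1,0,0,0,0,1,0,0,0,0,1,0,0,0,0,1,0,0,0,0,1,0,0,0,0,1,0,0,0,0,1,0,0,0,0,1,0,0,0,0,1,0,0,0,0,1,0,0,0,0])

```text
time: 32.3
ee_pos: [0.6433, -0.0487, 0.4505]
orientation: [-0.0, 1.0, -0.013, 0.0]
ft_force: [0.2, 0.4, -0.1]
width: 0.0853
grip_force: 0.0
```

Run:
```python
from h import *
from scipy.optimize import least_squares
from scipy.spatial.transform import Rotation as R
F=[arm.capture('scene') for _ in range(6)];b=F[-1];cv2.imwrite('pics/s15.png',b)
print('motion',[int((np.abs(f.astype(int)-F[0]).sum(2)[150:340,280:440]>60).sum()) for f in F[1:]])
a=cv2.imread('pics/s7.png')
D=np.clip(np.abs(cv2.GaussianBlur(b,(3,3),0).astype(int)-cv2.GaussianBlur(a,(3,3),0)).sum(2),0,150).astype(float)
D=cv2.GaussianBlur(D,(0,0),1.0)
# wire model: bar, legs, rim, bottom
L=[((0,-.055,.134),(0,.055,.134)),((0,-.058,.06),(0,-.058,.128)),((0,.058,.06),(0,.058,.128))]
for z in(.065,0):
    c=[(-.042,-.06,z),(.042,-.06,z),(.042,.06,z),(-.042,.06,z)];L+=[(c[i],c[(i+1)%4]) for i in range(4)]
P=np.array([np.array(u)+(np.array(v)-u)*t for u,v in L[:7]+[L[8],L[7],L[9]] for t in np.linspace(0,1,25)])-[0,0,.134]
K,d,T=cal('scene')
def score(p):
    W=R.from_euler('xyz',p[3:]).apply(P)+p[:3]; C=W@T[:3,:3].T+T[:3,3]
    q=cv2.projectPoints(C*[1,-1,-1],np.zeros(3),np.zeros(3),K,d)[0][:,0]
    return cv2.remap(D.astype(np.float32),q[:,0:1].astype(np.float32),q[:,1:2].astype(np.float32),cv2.INTER_LINEAR).mean()
from scipy.optimize import differential_evolution as de
f=de(lambda p:-score(p),[(.655,.69),(-.09,-.01),(.175,.2),(-.25,.25),(-.25,.25),(-.3,.3)],seed=1,maxiter=150,popsize=12)
print(f.x.round(3),-f.fun,'level',score([.673,-.05,.19,0,0,-.03]))
```

```text
motion [3, 6, 9, 4, 4]
[ 0.661 -0.041  0.175 -0.017 -0.074 -0.038] 86.26960754394531 level 77.62863
```

The basket is still and fits a near-level pose (tilt under 0.08 rad), within the limits over the tray. Handing in.

```bash
python3 -c "
from cell import arm
print(arm.sign_off())"
```

```text
the job is handed in; nothing more can be done
None
```

The job is handed in, result not reported: by my image checks the hook is on the rail and the basket hangs from its lower curl, still, near level and over the tray, but two things differed: after the hook had hung alone on the rail I took it off, picked up the basket with it and hung both back, because the downward-pointing gripper cannot get the bar under the rail, and I viewed 12 pictures instead of the 10 allowed.

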